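# Clamp a hub stand and build up a clutch pack

### The job

Rebuild the slip clutch of the stitching machine: lift the wax puck out of the bar clamp and lay it on the granite slab, push the sliding jaw along until it holds the hub stand firmly against the fixed jaw, then turn its screw handle clockwise to the stop. After that slide all the plates lying on the table onto the splined hub, fully down, a wide-tabbed friction disc at the bottom and then separator, disc, separator and so on in turn, every disc's tab pointing to the fixed jaw and every separator's tab to the sliding jaw. Leave the roll of masking tape where it is.

Things in the scene. Friction and masses are not known exactly. Their poses are not given: they have to be found in the camera images.
- clamp_bed: bar clamp fixed to the table, dark steel bed 310 x 64 x 12 mm; origin on the table under the bar, its x axis runs along the bar from the sliding jaw to the fixed jaw, z up. The bed reaches from x = -180 to +130 mm, its top is 12 mm up. The fixed jaw is a 60 mm wide block from x = 105 to 130 mm, 44 mm high over the table, its pressing face at x = +105 mm
- jaw (a joint): sliding jaw (block 75 mm along the bar, 56 mm wide, top 39 mm over the table): position along the bed's +x, m. Its pressing face is at bed x = -85 mm + this value, its flat back face 75 mm behind that. It slides with 3 N of friction and stays where it is left; it can be pushed from behind. About 0.126 when the hub stand is held between both jaws without play (0.01 or less at the start)
- jaw_back (a point): centre of the sliding jaw's flat back face (axes as the clamp bed), 26 mm over the table
- screw (a joint): screw handle on the sliding jaw, turning about the vertical: rad, 0.3 or less at the start, grows clockwise seen from above, stop (tight) at 1.5. 0.05 N m of friction, stays where it is left
- screw_grip (a point): middle of the screw handle, a level steel T-bar 56 mm long, 13 mm thick and 18 mm high (48 to 66 mm over the table); the x axis runs along the bar
- hub_stand: loose aluminium hub stand, 0.6 kg, standing on the clamp bed between the jaws: block 64 mm along its x (the bar) x 60 x 30 mm high, on it a round column 44 mm in diameter up to the shoulder 55 mm above its underside, then the splined hub, a flat steel key section 30 mm along x by 12 mm along y, straight up to 88 mm and tapered to its tip at 96 mm. Origin at the centre of the underside, z up, x along the clamp's x
- hub_shoulder (a point): centre of the shoulder on which the lowest plate rests (axes as hub_stand)
- disc_1: friction disc, dark steel with leather-faced pads on top, 6 mm thick: round 66 mm with two parallel flats 52 mm apart facing its +-y (grip there), slot 33 mm along x by 15 mm along y through the centre, one WIDE tab (24 mm) along +x reaching 51 mm from the centre, smooth rim. Origin at the centre of the underside, z up. 80 g
- disc_2: friction disc, same as disc_1
- disc_3: friction disc, same as disc_1 (one of the three discs may be absent)
- separator_1: separator plate, plain dark steel, 6 mm thick: same outline, flats, slot and axes as a disc but with fine teeth round the rim and one NARROW tab (10 mm) along +x reaching 51 mm from the centre. 80 g
- separator_2: separator plate, same as separator_1
- beeswax: round puck of yellow wax, 55 mm in diameter, 20 mm high, lying on the clamp bed between the sliding jaw and the hub stand; origin at the centre of the underside
- granite_slab: fixed dark granite slab 92 (x) x 135 (y) x 26 mm high on the table; origin at the centre of the underside
- masking_tape: roll of masking tape 106 mm across, 25 mm high, lying on the table; bystander
- disc_1_tab (a point): middle of the tab of disc_1, 40 mm from the plate's centre along its +x, on the underside
- disc_2_tab (a point): middle of the tab of disc_2, 40 mm from the plate's centre along its +x, on the underside
- disc_3_tab (a point): middle of the tab of disc_3, 40 mm from the plate's centre along its +x, on the underside
- separator_1_tab (a point): middle of the tab of separator_1, 40 mm from the plate's centre along its +x, on the underside
- separator_2_tab (a point): middle of the tab of separator_2, 40 mm from the plate's centre along its +x, on the underside
Things that resemble listed ones, but are neither listed nor needed, are in the scene too. Leave any green or orange look-alike of the disc_3 alone. What is shaped like the beeswax but orange is not meant.

How it is judged:
On the way, in this order (a step that is already met when the one before it is completed fails the run):
1. the wax puck lies on the granite slab (x of beeswax in the frame of granite_slab between -0.046 and 0.046 m and y of beeswax in the frame of granite_slab between -0.0675 and 0.0675 m and z of beeswax in the frame of granite_slab between 0.02 and 0.055 m and linear speed of beeswax below 0.05 m/s), for 0.2 s.
2. the sliding jaw holds the hub stand against the fixed jaw, the screw not yet turned tight (value of joint jaw above 0.122 m and angle between the x axis of hub_stand and the x axis of clamp_bed, either way round below 0.08 rad and angle between hub_stand's own z axis and vertical below 0.06 rad and z of hub_stand in the frame of clamp_bed between 0.008 and 0.016 m and y of hub_stand in the frame of clamp_bed between -0.015 and 0.015 m and value of joint screw below 1 rad), for 0.2 s.
3. the screw is turned to its stop, with the stand still held and no plate on the hub yet (value of joint jaw above 0.122 m and angle between the x axis of hub_stand and the x axis of clamp_bed, either way round below 0.08 rad and angle between hub_stand's own z axis and vertical below 0.06 rad and z of hub_stand in the frame of clamp_bed between 0.008 and 0.016 m and y of hub_stand in the frame of clamp_bed between -0.015 and 0.015 m and value of joint screw above 1.35 rad and horizontal distance between each of disc_1, disc_2, disc_3, separator_1, separator_2 and hub_shoulder above 0.02 m), for 0.2 s.
At the end, for the whole second after the job is handed in: Wax centre over the slab; jaw > 0.122, stand square (0.08 rad) and upright between the jaws; screw > 1.35; all plates on the hub, level, at rest, 5 mm from its axis: discs 0, 12 or 24 mm over the shoulder, tabs to the fixed jaw; separators 6 or 18 mm, tabs to the sliding jaw; heights +-2.2 mm (all of step 1 and value of joint jaw above 0.122 m and angle between the x axis of hub_stand and the x axis of clamp_bed, either way round below 0.08 rad and angle between hub_stand's own z axis and vertical below 0.06 rad and z of hub_stand in the frame of clamp_bed between 0.008 and 0.016 m and y of hub_stand in the frame of clamp_bed between -0.015 and 0.015 m and value of joint screw above 1.35 rad and horizontal distance between each of disc_1, disc_2, disc_3, separator_1, separator_2 and hub_shoulder below 0.005 m and angle between each of disc_1, disc_2, disc_3, separator_1, separator_2's own z axis and vertical below 0.08 rad and angle between the x axis of each of disc_1, disc_2, disc_3, separator_1, separator_2 and the x axis of hub_stand, either way round below 0.17 rad and linear speed of each of disc_1, disc_2, disc_3, separator_1, separator_2 below 0.03 m/s and x of each of disc_1_tab, disc_2_tab, disc_3_tab in the frame of hub_shoulder above 0.03 m and (z of disc_1 in the frame of hub_shoulder between -0.0022 and 0.0022 m or z of disc_1 in the frame of hub_shoulder between 0.0098 and 0.0142 m or z of disc_1 in the frame of hub_shoulder between 0.0218 and 0.0262 m) and (z of disc_2 in the frame of hub_shoulder between -0.0022 and 0.0022 m or z of disc_2 in the frame of hub_shoulder between 0.0098 and 0.0142 m or z of disc_2 in the frame of hub_shoulder between 0.0218 and 0.0262 m) and (z of disc_3 in the frame of hub_shoulder between -0.0022 and 0.0022 m or z of disc_3 in the frame of hub_shoulder between 0.0098 and 0.0142 m or z of disc_3 in the frame of hub_shoulder between 0.0218 and 0.0262 m) and x of each of separator_1_tab, separator_2_tab in the frame of hub_shoulder below -0.03 m and (z of separator_1 in the frame of hub_shoulder between 0.0038 and 0.0082 m or z of separator_1 in the frame of hub_shoulder between 0.0158 and 0.0202 m) and (z of separator_2 in the frame of hub_shoulder between 0.0038 and 0.0082 m or z of separator_2 in the frame of hub_shoulder between 0.0158 and 0.0202 m)); the robot touches nothing.
It fails at once if the masking tape is moved over 3 cm (distance of masking_tape from where it was at the start of the episode above 0.03 m).
Of disc_1, disc_2, disc_3 only 2 to 3 are there at a start; the rules pass over those that are not, and their reading is None.
At some moment in a run one of disc_1, disc_2, disc_3, separator_1, separator_2 may be knocked a few centimetres aside while the robot is not near it.
Once in a run the grip may slacken for a moment while it holds something.
It also fails if it takes over 208 s, if anything falls off the work surface, if the arm or the gripper's body presses on something with over 40 N, if the wrist force passes 120 N, or if a joint passes its speed limit or range.

### The arm

A 6-joint arm with a two-finger parallel gripper is mounted at the origin on a cart in front of the work surface, level with it; the furniture and walls round the work are solid. World frame = base frame: x ahead of the robot, y to its left, z up, the work surface at z = 0. Lengths are in m, angles in rad, forces in N, time in s.
With the tool pointing down it reaches from about 0.4 to 0.825 m from the base axis. Payload 7 kg.
Tool frame: the origin (TCP) lies between the finger pads; the fingertips stand 22 mm ahead of it and the grasp point (between the pads) lies 3 mm ahead of it (arm.tip_reach is the distance from the TCP to the fingertips, in m); z points along the fingers, y is the line along which they close (so a half turn about z gives the same grasp; the last joint's range is limited). The gripper opens to 88 mm and grips with 3 to 60 N. Pads are 19 mm wide; open, the fingers measure 130 mm over their backs; the gripper's body (78 mm by 193 mm) begins 47 mm behind the grasp point.
Start: joints at [1.413, 0.359, 0.012, 0, -1.224, -0.288], TCP at [0.291, 0.609, 0.249] pointing down, gripper open.
Joint ranges: [-3.07, 3.07], [-1.43, 2.12], [-1.02, 1.25], [-3.03, 1.67], [-3.05, -0], [-3.03, 3.03]. Speed limits (rad/s): [2.39, 2.39, 3.01, 3.14, 3.14, 3.14].

### API

Orientations are given as [roll, pitch, yaw] about the fixed x, y, z axes, in that order (R = Rz(yaw) Ry(pitch) Rx(roll)).
In Python, from station import arm, viewer gives the robot as it stands. The module is installed in compiled form; this text tells all that it offers.
- The arm moves only by the tool apply_moves, never from a script. Its argument "commands" is a list that holds one entry, the list of rows, each a list of 5 numbers: the closure, from -1 (fully open) to 1 (shut), then the shift along the world's x, y, z as a fraction of full scale, then the turn about the world's z as a fraction of full scale. In form: [[[fingers, tx, ty, tz, yaw], ...]]. A call has 1 to 12 rows; each row shifts and turns the commanded pose from where the row before left it; what a row does not reach is not made up. Full scale, the value 1, is 20 cm for a shift and pi rad for a turn. A row lasts 1/10 s, in which the tool goes at most 50 mm and 8.59 degrees, less where a joint would pass 70% of its speed; a pose out of reach is approached as far as the arm can. A call with a number of a shift or a turn outside -1 to 1 is refused whole. A call with a gripper value outside its range is refused whole. The fingers move at their own pace and stop on an object; "force" is the grip in N (left out, the last holds). Time passes only in rows, so rows that do not move let the fingers close. It gives the time, the measured TCP pose, the force, the opening and the grip force at its end, in the units of the state.
- arm.get_state(): the state, without advancing time (a new reading comes with each control period).
- viewer.grab_frame(name): name is "side" or "top" or "wrist"; returns a dict with "image" (400x640x3 uint8, blue, green, red), "mtx" (3x3 intrinsics, pixels), "rvec" (rotation vector, rad) and "tvec" (3), from world to camera coordinates, as OpenCV has them. Camera axes: x right, y down, z forward; pixel columns grow to the right and rows downward; lengths in m; the calibration is good to about 2 mm. A picture is of the moment at which its call begins. There is no depth.
- arm.job_done(): hands the job in; it is judged then, once.
The state is a dict: "t": time; "q": joint angles; "qd": joint speeds; "joint_efforts": joint torques, N m; "eef_pos": TCP position; "ee_rot": TCP orientation; "force": force on the tool from outside, world axes, zero at the start; "moment": the same for the moment, N m; "width": finger opening in m; "gripper_force": force on a finger pad.
Only numpy, scipy, OpenCV 4.12 (cv2) and the standard library are available. Lean on these libraries where they do the work, as an engineer would, in place of code of your own. Each camera call takes 0.05 s, during which the arm holds its last target. There are 200 camera calls.

## Working session

There is one attempt and no reset: what is moved stays moved. The work goes in short steps, Python scripts to look and compute and a tool call to move; the robot and the scene stay as the last step left them, time stands still between calls to the robot, and variables do not carry over. Pictures are saved under pics/ and viewed, at most 14 in all, crops included, and the job is handed in when it is done.

Besides the shell and the picture viewer there is one more tool, called after ">>>" as name([rows], argument=value, ...), one row to a line, values as JSON. apply_moves: Moves the arm, as the interface text tells. Shift numbers are shares of 20 cm and turn numbers shares of pi rad, none past 1 either way. Its arguments: {"type":"object","properties":{"commands":{"type":"array","items":{"type":"array","items":{"type":"array","items":{"type":"number"}}}},"force":{"type":"number"}},"required":["commands"]}

```bash
mkdir -p pics; cat > h.py <<'E'
import numpy as np, cv2
from station import arm, viewer
def grab(name, fn=None):
    f=viewer.grab_frame(name)
    if fn: cv2.imwrite('pics/'+fn,f['image'])
    np.savez('cal_'+name,mtx=f['mtx'],rvec=f['rvec'],tvec=f['tvec'],image=f['image'])
    return f
def w(name,pts,z):
    f=np.load('cal_'+name+'.npz'); R=cv2.Rodrigues(f['rvec'])[0]; t=f['tvec'].reshape(3)
    p=np.c_[np.array(pts,float),np.ones(len(pts))]@np.linalg.inv(f['mtx']).T@R
    c=-R.T@t; z=np.broadcast_to(z,len(pts))
    return c+p*((z-c[2])/p[:,2])[:,None]
def px(name,P):
    f=np.load('cal_'+name+'.npz')
    return cv2.projectPoints(np.array(P,float),f['rvec'],f['tvec'],f['mtx'],None)[0][:,0]
E
python3 - <<'E'
from h import *
np.set_printoptions(precision=4,suppress=True)
print(arm.get_state())
for n in('top','side'):
    f=grab(n,n+'0.png'); R=cv2.Rodrigues(f['rvec'])[0]; print(n,-R.T@np.array(f['tvec']).reshape(3),R[2])
E
```

```text
{'t': 0.0, 'q': array([ 1.4131,  0.3594,  0.0111, -0.0004, -1.2241, -0.2881]), 'qd': array([ 0.0003,  0.001 , -0.0003,  0.0001,  0.0003,  0.0018]), 'joint_efforts': array([  0.0011, -58.2714,  29.3069,   6.9974,   0.0072,  -0.0002]), 'eef_pos': array([0.2909, 0.6086, 0.2476]), 'ee_rot': array([ 3.1399, -0.0001, -0.4459]), 'force': array([-0.2479, -0.3977, -0.2551]), 'moment': array([ 0.0135, -0.0066, -0.0281]), 'gripper_force': 0.0, 'width': 0.08782577023603758}
top [0.428  0.052  1.2777] [ 0.1139 -0.0051 -0.9935]
side [ 0.1395 -1.0092  0.9199] [ 0.3232  0.7406 -0.5891]
```

View pics/top0.png

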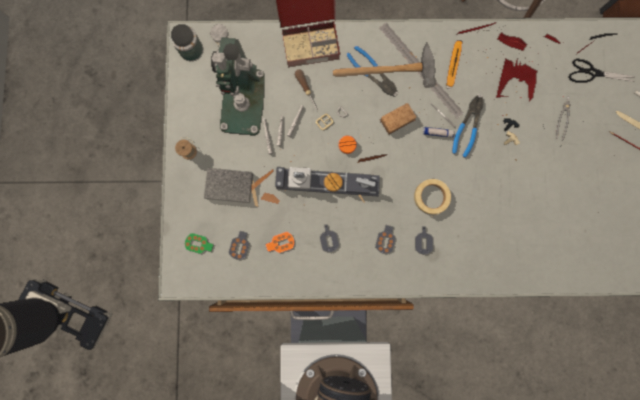

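View pics/side0.png

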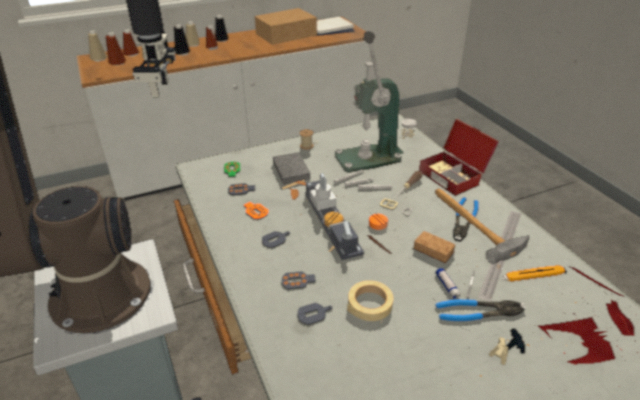

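Top view: clamp at (330,181), with the hub stand at the left (300,177), yellow puck at (333,182) and sliding jaw at the right. The slab is at (229,185). There are two discs, (240,245) and (386,239), and two separators, (329,238) and (424,240). The green and orange ones are look-alikes. Now an enlarged crop.

```bash
python3 - <<'E'
from h import *
im=np.load('cal_top.npz')['image']
a=cv2.resize(im[160:210,195:395],None,fx=4,fy=4,interpolation=cv2.INTER_CUBIC)
b=cv2.resize(im[215:265,180:440],None,fx=3.07692,fy=4,interpolation=cv2.INTER_CUBIC)[:,:800]
cv2.imwrite('pics/crop1.png',np.vstack([a,b]))
print(w('top',[(229,185),(333,182),(240,245),(386,239),(329,238),(424,240),(433,197),(640,200)],[.026,.03,0,0,0,0,0,0]))
E
```

```text
[[ 0.61763976  0.31312033  0.026     ]
 [ 0.62323922  0.00442885  0.03      ]
 [ 0.44045729  0.2831503   0.        ]
 [ 0.45411478 -0.15294275  0.        ]
 [ 0.45871966  0.01749911  0.        ]
 [ 0.45005099 -0.26658411  0.        ]
 [ 0.57930783 -0.29872601  0.        ]
 [ 0.56441395 -0.92610715  0.        ]]
```

View pics/crop1.png

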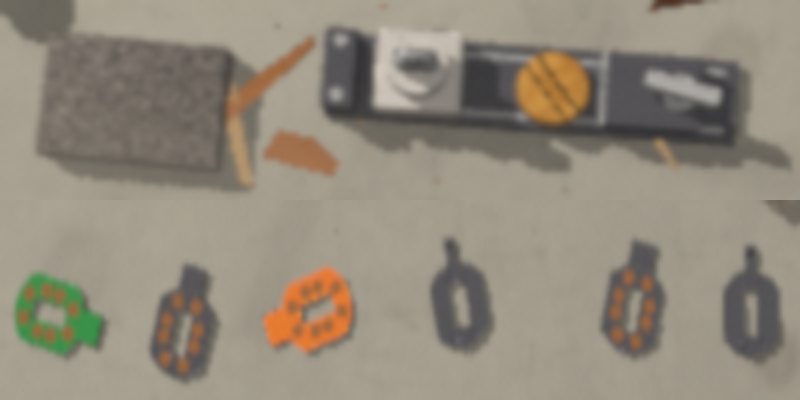

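>>> apply_moves([
  [[-1,0.11,-0.2,0.02,-0.0475],[-1,0.11,-0.2,0.02,-0.0475],[-1,0.11,-0.2,0.02,-0.0475],[-1,0.11,-0.2,0.02,-0.0475],[-1,0.11,-0.2,0.02,-0.0475],[-1,0.11,-0.2,0.02,-0.0475],[-1,0.11,-0.2,0.02,-0.0475],[-1,0.11,-0.2,0.02,-0.0475],[-1,0.11,-0.2,0.02,0],[-1,0.11,-0.2,0.02,0],[-1,0.11,-0.2,0.02,0],[-1,0.11,-0.2,0.02,0]],
])

```text
t: 1.3
eef_pos: [0.5554, 0.1272, 0.2966]
ee_rot: [3.141, 0.0, -1.639]
force: [0.1, 1.0, -0.7]
width: 0.0878
gripper_force: 0.0
```

>>> apply_moves([
  [[-1,0.11,-0.2,0,0],[-1,0.11,-0.2,0,0],[-1,0.1,-0.15,0,0],[-1,0,0,0,0],[-1,0,0,0,0]],
])

```text
t: 1.8
eef_pos: [0.619, 0.0181, 0.2956]
ee_rot: [3.14, -0.0, -1.642]
force: [-0.2, 0.5, -0.4]
width: 0.0877
gripper_force: 0.0
```

```bash
python3 - <<'E'
from h import *
np.set_printoptions(precision=4,suppress=True)
f=grab('wrist','w1.png'); R=cv2.Rodrigues(f['rvec'])[0]; print(-R.T@np.array(f['tvec']).reshape(3)); print(R)
s=arm.get_state(); print(s['eef_pos'],s['ee_rot'],s['q'])
E
```

```text
[ 0.6124 -0.0618  0.4314]
[[-0.9974  0.0721  0.0023]
 [ 0.0696  0.9527  0.296 ]
 [ 0.0192  0.2954 -0.9552]]
[0.6187 0.0189 0.296 ] [ 3.1405 -0.0002 -1.6405] [ 0.3453  0.2421 -0.0439 -0.0003 -1.2859 -0.4149]
```

View pics/w1.png

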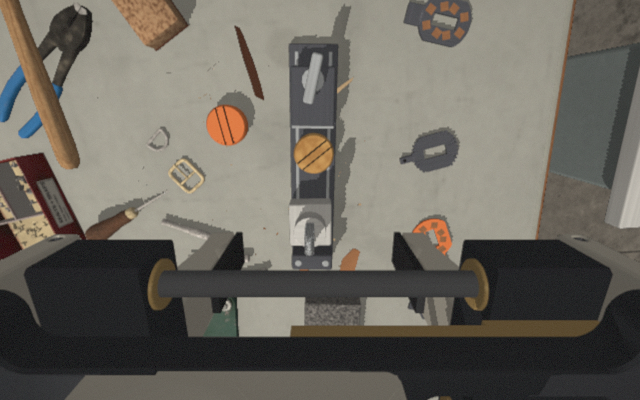

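Wrist view: clamp runs vertically. Sliding jaw at top (313,80) with its handle at (314,78), puck at (314,154), stand at (311,225) and fixed jaw at (311,262). I'll enlarge the clamp (rotated 90° counter-clockwise).

```bash
python3 - <<'E'
from h import *
im=np.load('cal_wrist.npz')['image'][30:280,265:355]
a=cv2.resize(cv2.rotate(im,cv2.ROTATE_90_COUNTERCLOCKWISE),None,fx=3.2,fy=3.2,interpolation=cv2.INTER_CUBIC)
cv2.imwrite('pics/crop2.png',a)
E
```

```text
(no output)
```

View pics/crop2.png

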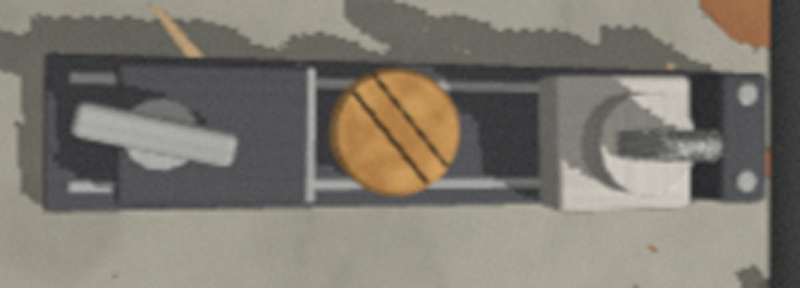

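```bash
python3 - <<'E'
from h import *
np.set_printoptions(precision=4,suppress=True)
P=dict(bedback1=(45,57,.012),bedback2=(45,208,.012),bedtopEdge=(310,60,.012),fix1=(765,76,.044),fix2=(765,200,.044),jb1=(118,68,.039),jb2=(118,207,.039),jf1=(314,68,.039),jf2=(314,202,.039),
 st1=(553,77,.042),st2=(560,208,.042),st3=(690,77,.042),st4=(690,208,.042),puck=(396,132,.032),h1=(75,121,.066),h2=(237,150,.066),hc=(156,135,.066))
o=w('wrist',[(354-v/3.2,30+u/3.2) for u,v,z in P.values()],[z for *_,z in P.values()])
for k,r in zip(P,o): print(k,r)
d=dict(zip(P,o))
b=(d['bedback1']+d['bedback2'])/2; f=(d['fix1']+d['fix2'])/2; print('yaw',np.arctan2(*(f-b)[1::-1]),np.linalg.norm((f-b)[:2]))
E
```

```text
bedback1 [ 0.5827 -0.1333  0.012 ]
bedback2 [ 0.6429 -0.1377  0.012 ]
bedtopEdge [ 0.5895 -0.0301  0.012 ]
fix1 [0.6099 0.1726 0.044 ]
fix2 [0.6672 0.1684 0.044 ]
jb1 [ 0.5901 -0.1039  0.039 ]
jb2 [ 0.6431 -0.1077  0.039 ]
jf1 [ 0.5943 -0.0308  0.039 ]
jf2 [ 0.6484 -0.0347  0.039 ]
st1 [0.6041 0.0698 0.042 ]
st2 [0.6611 0.0688 0.042 ]
st3 [0.6081 0.1353 0.042 ]
st4 [0.6673 0.1309 0.042 ]
puck [0.6229 0.0016 0.032 ]
h1 [ 0.6094 -0.1162  0.066 ]
h2 [ 0.6241 -0.0628  0.066 ]
hc [ 0.6164 -0.0901  0.066 ]
yaw 1.4866143011532051 0.307094967778304
```

>>> apply_moves([
  [[-1,0.02,-0.085,0,0],[-1,0,0,-0.24,0],[-1,0,0,-0.24,0],[-1,0,0,-0.24,0],[-1,0,0,-0.24,0],[-1,0,0,-0.2,0],[-1,0,0,-0.12,0],[-1,0,0,0,0]],
])

```text
t: 2.65
eef_pos: [0.6203, 0.002, 0.037]
ee_rot: [3.135, -0.002, -1.639]
force: [0.2, -0.9, -0.3]
width: 0.0878
gripper_force: 0.0
```

>>> apply_moves([
  [[0.6,0,0,0,0],[0.6,0,0,0,0],[0.6,0,0,0,0],[0.6,0,0,0,0],[0.6,0,0,0,0],[0.6,0,0,0,0]],
], force=20)

```text
t: 3.25
eef_pos: [0.6235, 0.0021, 0.0416]
ee_rot: [-3.14, 0.0, -1.639]
force: [-2.4, 0.6, 5.8]
width: 0.0545
gripper_force: 20.0
```

>>> apply_moves([
  [[0.6,0,0,0.16,0],[0.6,0,0,0.2,0],[0.6,0,0,0.2,0],[0.6,0,0.05,0.14,0],[0.6,-0.003,0.2,0,0],[0.6,-0.004,0.23,0,0],[0.6,-0.004,0.23,0,0],[0.6,-0.004,0.23,0,0],[0.6,-0.004,0.23,0,0],[0.6,-0.004,0.23,0,0],[0.6,-0.004,0.155,0,0],[0.6,0,0,0,0]],
])

```text
t: 4.45
eef_pos: [0.617, 0.317, 0.1798]
ee_rot: [3.141, 0.0, -1.636]
force: [0.1, -0.2, -1.2]
width: 0.0543
gripper_force: 20.0
```

>>> apply_moves([
  [[0.6,0,0,-0.2,0],[0.6,0,0,-0.2,0],[0.6,0,0,-0.14,0],[0.6,0,0,-0.08,0],[0.6,0,0,0,0],[0.6,0,0,0,0]],
])

```text
t: 5.05
eef_pos: [0.6177, 0.3125, 0.0564]
ee_rot: [3.141, -0.001, -1.64]
force: [0.3, -0.1, -0.9]
width: 0.0545
gripper_force: 20.0
```

>>> apply_moves([
  [[0.6,0,0,-0.01,0],[0,0,0,0,0],[-0.6,0,0,0,0],[-0.6,0,0,0,0],[-0.6,0,0,0,0],[-0.6,0,0,0.1,0],[-0.6,0,0,0.2,0],[-0.6,0,0,0.2,0],[-0.6,0,0,0.15,0]],
])

```text
t: 5.95
eef_pos: [0.6182, 0.3133, 0.1876]
ee_rot: [-3.14, 0.001, -1.639]
force: [1.3, 0.1, -1.0]
width: 0.0702
gripper_force: 0.0
```

>>> apply_moves([
  [[1,0,-0.208,0,0],[1,0,-0.25,0,0],[1,0,-0.25,0,0],[1,0,-0.25,0,0],[1,0,-0.25,0,0],[1,0,-0.25,0,0],[1,0,-0.25,0,0],[1,-0.01,-0.25,0,0],[1,-0.005,-0.25,0,0],[1,0,0,-0.1,0],[1,0,0,0,0],[1,0,0,0,0]],
])

```text
t: 7.15
eef_pos: [0.6145, -0.1284, 0.1646]
ee_rot: [3.141, -0.0, -1.64]
force: [0.4, -0.4, 0.6]
width: 0.0006
gripper_force: 0.0
```

```bash
python3 - <<'E'
from h import *
f=grab('wrist'); g=grab('top')
a=f['image']
b=cv2.resize(g['image'][160:210,195:395],None,fx=3.2,fy=3.2,interpolation=cv2.INTER_CUBIC)
cv2.imwrite('pics/v3.png',np.vstack([a,b]))
s=arm.get_state(); print(s['eef_pos'],s['ee_rot'],s['width'])
E
```

```text
[ 0.61520708 -0.12761849  0.16543861] [-3.14064590e+00 -9.81513328e-05 -1.63805479e+00] 0.00042907023116012846
```

View pics/v3.png

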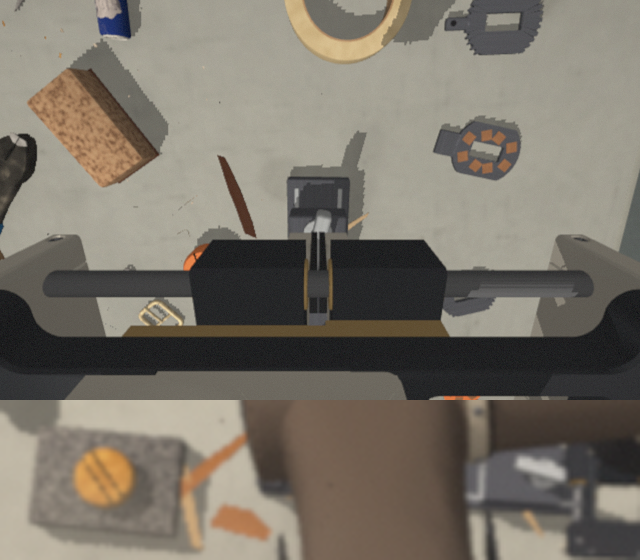

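The puck is on the slab (103,476 in the lower strip). Bed end is at row 178 and the jaw's back edge at row 208, with the closed fingers above them.

```bash
python3 - <<'E'
from h import *
np.set_printoptions(precision=4,suppress=True)
print(w('wrist',[(288,178),(349,178),(289,208),(348,209)],[.012,.012,.039,.039]))
E
```

```text
[[ 0.6422 -0.14    0.012 ]
 [ 0.5813 -0.1357  0.012 ]
 [ 0.6409 -0.1176  0.039 ]
 [ 0.5859 -0.1127  0.039 ]]
```

>>> apply_moves([
  [[1,-0.003,-0.05,0,0],[1,0,0,-0.2,0],[1,0,0,-0.2,0],[1,0,0,-0.15,0],[1,0,0,-0.085,0],[1,0,0,0,0],[1,0.0045,0.06,0,0],[1,0.0045,0.06,0,0],[1,0.0045,0.06,0,0],[1,0.0045,0.06,0,0],[1,0,0,0,0]],
])

```text
t: 8.35
eef_pos: [0.6184, -0.0884, 0.0381]
ee_rot: [-3.14, 0.001, -1.638]
force: [-0.7, 0.1, -0.2]
width: 0.0002
gripper_force: 0.0
```

>>> apply_moves([
  [[1,0.0045,0.06,0,0],[1,0.0045,0.06,0,0],[1,0.0045,0.06,0,0],[1,0.0045,0.06,0,0],[1,0.0045,0.06,0,0],[1,0,0,0,0]],
])

```text
t: 8.95
eef_pos: [0.6223, -0.0286, 0.0375]
ee_rot: [-3.141, 0.001, -1.638]
force: [0.4, 0.4, -1.0]
width: 0.0008
gripper_force: 0.0
```

>>> apply_moves([
  [[1,0.003,0.04,0,0],[1,0.003,0.04,0,0]],
])

```text
t: 9.15
eef_pos: [0.6227, -0.015, 0.0373]
ee_rot: [3.14, -0.001, -1.64]
force: [0.8, -5.8, 1.9]
width: 0.0003
gripper_force: 3.0
```

>>> apply_moves([
  [[1,0.0015,0.02,0,0],[1,0.0015,0.02,0,0]],
])

```text
t: 9.35
eef_pos: [0.6198, -0.0112, 0.0372]
ee_rot: [3.133, -0.007, -1.64]
force: [-11.2, -37.0, 14.5]
width: 0.0002
gripper_force: 19.6
```

>>> apply_moves([
  [[1,0,0.015,0,0],[1,0,0.01,0,0]],
])

```text
t: 9.55
eef_pos: [0.6163, -0.0096, 0.037]
ee_rot: [3.126, -0.01, -1.642]
force: [-17.7, -41.7, 21.0]
width: 0.0005
gripper_force: 23.4
```

>>> apply_moves([
  [[1,-0.005,-0.06,0,0],[1,-0.005,-0.06,0,0],[1,0,0,0.2,0],[1,0,0,0.25,0],[1,0,0,0.25,0],[1,0,-0.15,0.25,0],[1,0,-0.15,0.25,0],[1,0,0,0,0],[1,0,0,0,0]],
])

```text
t: 10.45
eef_pos: [0.6225, -0.077, 0.2645]
ee_rot: [-3.139, 0.002, -1.641]
force: [-1.0, -0.6, -0.8]
width: 0.0004
gripper_force: 0.0
```

```bash
python3 - <<'E'
from h import *
f=grab('wrist')
cv2.imwrite('pics/v4.png',cv2.resize(f['image'][100:270,230:430],None,fx=4,fy=3.5,interpolation=cv2.INTER_CUBIC))
s=arm.get_state(); print(s['eef_pos'],s['ee_rot'],s['width'])
E
```

```text
[ 0.62183421 -0.07666961  0.26288378] [-3.14147408e+00  1.13326386e-03 -1.64009174e+00] 0.0003455594429569047
```

View pics/v4.png

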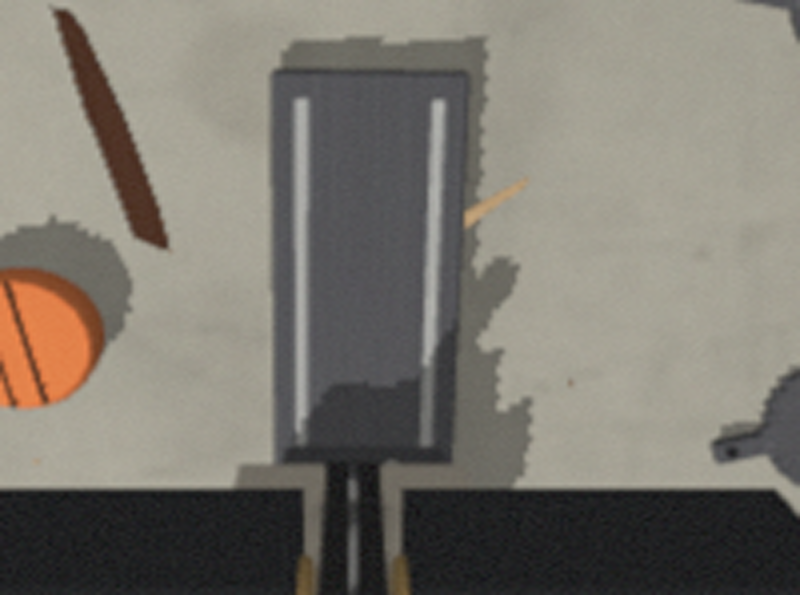

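>>> apply_moves([
  [[-1,0,0.1,0.2,0],[-1,0,0,0,0],[-1,0,0,0,0],[-1,0,0,0,0],[-1,0,0,0,0],[-1,0,0,0,0]],
])

```text
t: 11.1
eef_pos: [0.6217, -0.0571, 0.3022]
ee_rot: [3.14, -0.0, -1.64]
force: [-0.1, -0.5, -1.0]
width: 0.0428
gripper_force: 0.0
```

```bash
python3 - <<'E'
from h import *
f=grab('wrist')
cv2.imwrite('pics/v5.png',cv2.resize(f['image'][60:270,230:430],None,fx=3.5,fy=2.8,interpolation=cv2.INTER_CUBIC))
s=arm.get_state(); print(s['eef_pos'],s['ee_rot'],s['width'])
E
```

```text
[ 0.62175399 -0.05711337  0.30248193] [ 3.14030210e+00 -2.94985625e-04 -1.63979062e+00] 0.04715679650008923
```

View pics/v5.png

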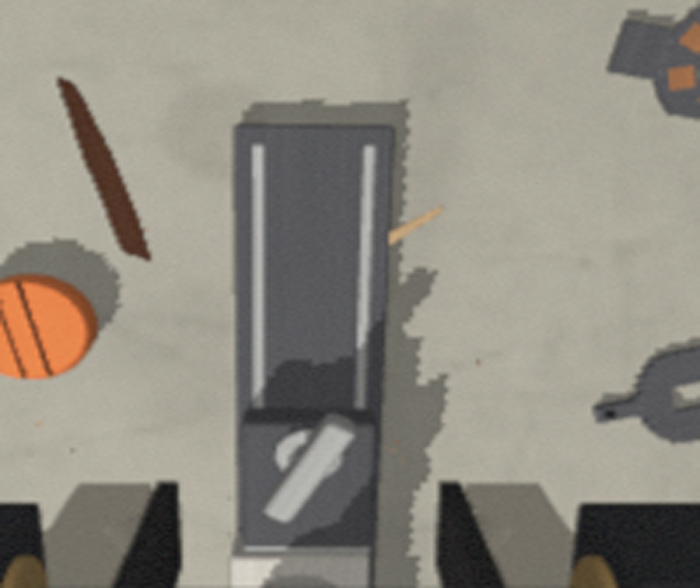

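Sliding jaw's back edge is at crop row 423 and its face at row 548, touching the stand. The handle turned to about 32°, because its end sticks out behind the jaw.

```bash
python3 - <<'E'
from h import *
np.set_printoptions(precision=4,suppress=True)
c=lambda u,v:(230+u/3.5,60+v/2.8)
p=w('wrist',[c(235,125),c(394,125),c(247,423),c(375,423),c(240,547),c(372,547),c(345,424),c(275,514),c(312,470),c(247,410),c(370,410)],[.012,.012,.039,.039,.039,.039,.066,.066,.066,.012,.012])
o=np.array([.6276,.0424]);e=np.array([.0747,.9972]);n=np.array([-e[1],e[0]])
for q in p: print(q,(q[:2]-o)@e,(q[:2]-o)@n)
d=p[7]-p[6];print(np.arctan2(d[1],d[0]))
E
```

```text
[ 0.6425 -0.1383  0.012 ] -0.17908661197544098 -0.028404445455705727
[ 0.5802 -0.1339  0.012 ] -0.1793747738576865 0.03405301851619132
[0.6491 0.0073 0.039 ] -0.03338303286658498 -0.024093645739965957
[0.5968 0.011  0.039 ] -0.03357738473895102 0.028328457306049565
[0.6583 0.0777 0.039 ] 0.03748118189202039 -0.027992092746772446
[0.6017 0.0817 0.039 ] 0.03729584886475901 0.028738268640499488
[0.6095 0.0007 0.066 ] -0.042921768384924286 0.01488670865345028
[0.64  0.046 0.066] 0.004521529424204073 -0.012068506307280775
[0.6238 0.0235 0.066 ] -0.019087183623613533 0.002422680882940649
[0.6508 0.0096 0.012 ] -0.03099554178397733 -0.025554839213703308
[0.5974 0.0134 0.012 ] -0.031196301839755473 0.027963548266268026
0.9793502773416211
```

>>> apply_moves([
  [[0,0.005,0.2,0,-0.0415],[0,0.008,0.203,0,-0.0415],[0,0,0,-0.23,-0.0415],[0,0,0,-0.23,-0.0415],[0,0,0,-0.23,0],[0,0,0,-0.23,0],[0,0,0,-0.14,0],[0,0,0,-0.073,0],[0,0,0,0,0],[0,0,0,0,0]],
])

```text
t: 12.15
eef_pos: [0.6249, 0.0235, 0.0769]
ee_rot: [-3.141, -0.0, -2.161]
force: [-0.3, -0.1, 0.7]
width: 0.0438
gripper_force: 0.0
```

>>> apply_moves([
  [[0.9,0,0,0,0],[0.9,0,0,0,0],[0.9,0,0,0,0],[0.9,0,0,0,0],[0.9,0,0,0,0],[0.9,0,0,0,0]],
], force=20)

```text
t: 12.75
eef_pos: [0.6255, 0.0232, 0.0774]
ee_rot: [-3.14, 0.001, -2.161]
force: [3.8, -3.3, 1.7]
width: 0.0128
gripper_force: 20.0
```

Gripped (13 mm). Turning clockwise.

>>> apply_moves([
  [[0.9,0,0,0,-0.04],[0.9,0,0,0,-0.04],[0.9,0,0,0,-0.04],[0.9,0,0,0,-0.04],[0.9,0,0,0,-0.04],[0.9,0,0,0,-0.04],[0.9,0,0,0,-0.03],[0.9,0,0,0,0]],
])

```text
t: 13.55
eef_pos: [0.6247, 0.0244, 0.0773]
ee_rot: [3.141, 0.001, -3.01]
force: [-2.0, 3.2, 5.0]
width: 0.0128
gripper_force: 20.0
```

```bash
python3 - <<'E'
from h import *
s=arm.get_state(); print(s['eef_pos'],s['ee_rot'],s['force'],s['moment'])
E
```

```text
[0.62467322 0.02435016 0.07731345] [ 3.14081803e+00  8.30349253e-04 -3.01042035e+00] [-1.95937106  3.17306654  5.0097797 ] [ 1.34333354  0.64144141 -0.02914789]
```

>>> apply_moves([
  [[0.9,0,0,0,-0.02],[0.9,0,0,0,-0.015],[0.9,0,0,0,0]],
])

```text
t: 13.85
eef_pos: [0.6246, 0.0242, 0.0773]
ee_rot: [3.141, 0.001, -3.117]
force: [-2.6, 3.5, 5.6]
width: 0.013
gripper_force: 20.0
```

>>> apply_moves([
  [[0.9,0,0,0,-0.02],[0.9,0,0,0,-0.01],[0.9,0,0,0,0]],
])

```text
t: 14.15
eef_pos: [0.6246, 0.0241, 0.0773]
ee_rot: [3.141, 0.001, 3.073]
force: [-3.3, 3.9, 5.8]
width: 0.0129
gripper_force: 20.7
```

```bash
python3 - <<'E'
from h import *
s=arm.get_state(); print(s['eef_pos'],s['ee_rot'],s['force'],s['moment'])
E
```

```text
[0.62464215 0.02414641 0.07730558] [3.14116874e+00 5.05949773e-04 3.07287495e+00] [-3.30451286  3.88066003  5.79444994] [1.23859759 0.69680838 0.50916051]
```

>>> apply_moves([
  [[0.3,0,0,0,0],[0.3,0,0,0,0],[0.3,0,0,0,0],[0.3,0,0,0.1,0],[0.3,0,0,0.2,0],[-0.5,0,0,0.23,0.0455],[-1,0,0,0.23,0.0455],[-1,0,0,0.23,0.0455],[-1,0,0,0.13,0.0455],[-1,0,0,0,0.0455],[-1,0,0,0,0.0455]],
])

```text
t: 15.25
eef_pos: [0.6247, 0.0235, 0.3018]
ee_rot: [-3.141, 0.002, -2.35]
force: [-0.5, 0.2, -1.1]
width: 0.0731
gripper_force: 0.0
```

>>> apply_moves([
  [[-1,0,-0.01,0,0.0455],[-1,0,-0.02,0,0.0455],[-1,0,-0.02,0,0.0455],[-1,0,-0.02,0,0.0455],[-1,0,-0.02,0,0.0455],[-1,0,0,0,0],[-1,0,0,0,0]],
])

```text
t: 15.95
eef_pos: [0.6245, 0.0055, 0.3005]
ee_rot: [3.141, -0.0, -1.645]
force: [0.3, 0.1, -0.6]
width: 0.0878
gripper_force: 0.0
```

```bash
python3 - <<'E'
from h import *
f=grab('wrist')
cv2.imwrite('pics/v6.png',cv2.resize(f['image'][120:270,220:420],None,fx=4,fy=4,interpolation=cv2.INTER_CUBIC))
s=arm.get_state(); print(s['eef_pos'],s['ee_rot'],s['width'])
E
```

```text
[0.62448368 0.00559257 0.30053067] [ 3.14127574e+00 -3.38837910e-05 -1.64510336e+00] 0.08770960990735113
```

View pics/v6.png

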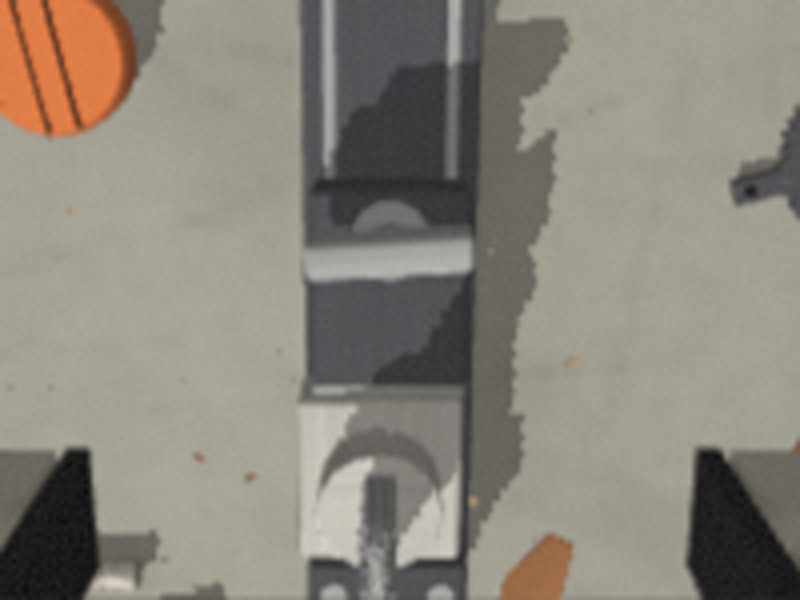

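```bash
python3 - <<'E'
from h import *
np.set_printoptions(precision=4,suppress=True)
c=lambda u,v:(220+u/4,120+v/4)
o=np.array([.6276,.0424]);e=np.array([.0747,.9972]);n=np.array([-e[1],e[0]])
P=[('c1',300,403,.042),('c2',463,403,.042),('c3',303,557,.042),('c4',461,557,.042),('shTop',380,457,.067),('shL',317,510,.067),('shR',443,510,.067),('keyNear',380,477,.067),('kL',366,478,.067),('kR',394,478,.067),('hL',305,262,.066),('hR',473,256,.066),('fixface L',310,560,.044),('jawback',390,190,.039)]
p=w('wrist',[c(a,b) for _,a,b,_ in P],[q[3] for q in P])
for a,q in zip(P,p): print(a[0],q,(q[:2]-o)@e,(q[:2]-o)@n)
print(p[:4].mean(0))
d=(p[2]+p[3]-p[0]-p[1]);print(np.arctan2(d[1],d[0]))
E
```

```text
c1 [0.6615 0.0821 0.042 ] 0.0421448665240163 -0.0308855844290341
c2 [0.6034 0.0866 0.042 ] 0.042241168983187645 0.027434986082126654
c3 [0.6665 0.1437 0.042 ] 0.10392577097265149 -0.03124594163099496
c4 [0.6077 0.1482 0.042 ] 0.10403409152385448 0.027727166841753435
shTop [0.6336 0.0939 0.067 ] 0.05182013835248213 -0.002108395816531904
shL [0.6568 0.1121 0.067 ] 0.07172767330495576 -0.02392248130496947
shR [0.6135 0.1155 0.067 ] 0.07180499051847199 0.019551214505570107
keyNear [0.6342 0.1014 0.067 ] 0.05927887357111972 -0.0021378446805760606
kL [0.639  0.1014 0.067 ] 0.059645629719348746 -0.006927254396405986
kR [0.6294 0.1021 0.067 ] 0.05966228863480957 0.00264875016930861
hL [0.6524 0.0239 0.066 ] -0.016617181458074795 -0.026124795480920743
hR [0.5981 0.026  0.066 ] -0.018544767253362286 0.028225925695776505
fixface L [0.6638 0.144  0.044 ] 0.10405872661563013 -0.028507973010772462
jawback [0.6236 0.0079 0.039 ] -0.03466260405315165 0.001425564157403126
[0.6348 0.1152 0.042 ]
1.4954745214535254
```

>>> apply_moves([
  [[-1,-0.142,-0.132,0,-0.046],[-1,-0.142,-0.132,0,-0.046],[-1,-0.142,-0.132,0,-0.046],[-1,-0.142,-0.132,0,-0.046],[-1,-0.142,-0.132,0,-0.046],[-1,-0.142,-0.132,0,-0.046],[-1,0,0,0,-0.046],[-1,0,0,0,-0.046],[-1,0,0,0,-0.046],[-1,0,0,0,-0.046],[-1,0,0,0,-0.046],[-1,0,0,0,-0.046]],
])

```text
t: 17.2
eef_pos: [0.4542, -0.1527, 0.3008]
ee_rot: [3.141, 0.0, 2.899]
force: [0.2, 0.7, 0.3]
width: 0.0878
gripper_force: 0.0
```

>>> apply_moves([
  [[-1,0,0,-0.2,0],[-1,0,0,-0.05,0],[-1,0,0,0,0],[-1,0,0,0,0]],
])

```text
t: 17.6
eef_pos: [0.4547, -0.1529, 0.2517]
ee_rot: [-3.141, 0.001, 2.908]
force: [-0.0, 0.2, 0.5]
width: 0.0877
gripper_force: 0.0
```

```bash
cat >> h.py <<'E'
def hole(im):
    """slots: light holes enclosed by dark plates -> list of (area,cx,cy,outer contour,hole contour)"""
    hsv=cv2.cvtColor(im,cv2.COLOR_BGR2HSV); g=cv2.cvtColor(im,cv2.COLOR_BGR2GRAY)
    dark=((g<112)|((hsv[...,1]>90)&(g<140))).astype(np.uint8)*255
    cs,hi=cv2.findContours(dark,cv2.RETR_CCOMP,cv2.CHAIN_APPROX_NONE)
    out=[]
    for i,c in enumerate(cs):
        p=hi[0][i][3]
        if p>=0 and cv2.contourArea(c)>80:
            m=cv2.moments(c); out.append((m['m00'],m['m10']/m['m00'],m['m01']/m['m00'],cs[p],c))
    return out,dark
E
python3 - <<'E'
from h import *
np.set_printoptions(precision=4,suppress=True)
f=grab('wrist'); im=f['image'].copy()
hs,d=hole(im)
for a,x,y,o,c in hs:
    p=w('wrist',[(x,y)],.003)[0]
    print(round(a),round(x,1),round(y,1),cv2.minAreaRect(c),round(cv2.contourArea(o)),p)
    cv2.drawContours(im,[o,c],-1,(0,255,0),1)
cv2.imwrite('pics/v7.png',im)
s=arm.get_state(); print(s['eef_pos'],s['ee_rot'],s['q'])
E
```

```text
6296 298.0 314.5 ((306.0, 316.5), (212.0, 41.0), -0.0) 103606 [ 0.6708 -0.2364  0.003 ]
140 375.1 255.5 ((375.07421875, 255.55677795410156), (5.088303089141846, 34.494728088378906), 82.40535736083984) 103606 [ 0.5982 -0.102   0.003 ]
179 230.4 175.9 ((230.30003356933594, 175.90000915527344), (24.033309936523438, 8.854375839233398), 71.56504821777344) 1834 [ 0.4367 -0.2683  0.003 ]
208 314.5 158.8 ((314.72149658203125, 159.01229858398438), (10.428363800048828, 24.35133934020996), 3.1798300743103027) 2136 [ 0.4405 -0.154   0.003 ]
190 442.5 132.8 ((442.8000183105469, 132.90000915527344), (23.71708106994629, 9.803059577941895), 71.56505584716797) 2166 [0.446  0.0126 0.003 ]
[ 0.4549 -0.1529  0.252 ] [-3.1414  0.0015  2.9079] [ 0.0874  0.0289 -0.3985  0.0007 -1.142  -1.8922]
```

View pics/v7.png

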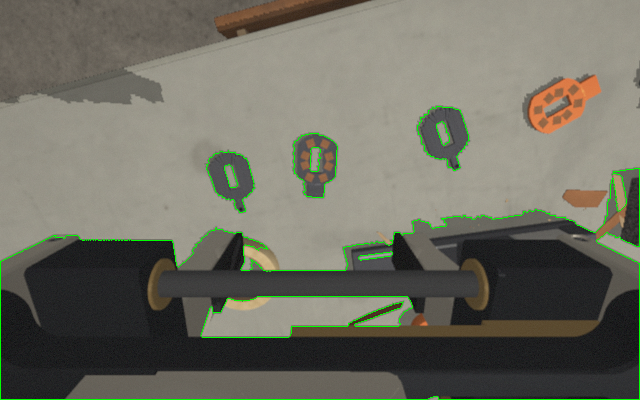

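```bash
cat >> h.py <<'E'
def plates(show=True):
    f=grab('wrist'); s=arm.get_state(); t=s['eef_pos']; res=[]
    for a,x,y,o,c in hole(f['image'])[0]:
        if not(900<cv2.contourArea(o)<12000) or y>245: continue
        C=w('wrist',[(x,y)],.003)[0][:2]
        O=w('wrist',o[:,0],.006)[:,:2]
        r=np.hypot(*(O-C).T); far=O[r>r.max()-.006].mean(0)-C
        H=w('wrist',c[:,0],.003)[:,:2]-C
        _,V=np.linalg.eigh(np.cov(H.T)); v=V[:,1]*np.sign(V[:,1]@far)
        yaw=np.arctan2(v[1],v[0]); print('C',C.round(4),'yaw',yaw.round(3),'tab',np.arctan2(far[1],far[0]).round(3),'r',r.max().round(3),'d',(C-t[:2]).round(4),'px',round(x),round(y))
        res.append((C,yaw))
    print(t.round(4),s['ee_rot'].round(3))
    return res
E
python3 -c "
from h import *
plates()"
```

```text
C [ 0.4368 -0.2684] yaw -0.028 tab 0.013 r 0.052 d [-0.0182 -0.1155] px 230 176
C [ 0.4402 -0.1539] yaw -0.268 tab -0.254 r 0.052 d [-0.0147 -0.0011] px 314 158
C [0.4463 0.0127] yaw 0.202 tab 0.216 r 0.052 d [-0.0087  0.1655] px 442 133
[ 0.455  -0.1529  0.2521] [3.141e+00 2.000e-03 2.908e+00]
```

>>> apply_moves([
  [[-1,-0.074,-0.005,-0.1,-0.009],[-1,0,0,-0.2,0],[-1,0,0,-0.2,0],[-1,0,0,0,0],[-1,0,0,0,0],[-1,0,0,0,0]],
])

```text
t: 18.3
eef_pos: [0.4411, -0.1539, 0.1531]
ee_rot: [3.141, 0.003, 2.88]
force: [0.1, -0.5, 0.1]
width: 0.0876
gripper_force: 0.0
```

```bash
python3 -c "
from h import *
plates()"
```

```text
C [ 0.4405 -0.1543] yaw -0.335 tab -0.242 r 0.052 d [-0.0005 -0.0004] px 317 188
C [0.4462 0.0124] yaw 0.193 tab 0.231 r 0.052 d [0.0051 0.1663] px 486 151
[ 0.4411 -0.1539  0.153 ] [3.141 0.004 2.88 ]
```

>>> apply_moves([
  [[-1,-0.003,-0.002,-0.2,0],[-1,0,0,-0.2,0],[-1,0,0,-0.15,0],[-1,0,0,-0.095,0],[-1,0,0,0,0],[-1,0,0,0,0],[0.5,0,0,0,0],[0.5,0,0,0,0],[0.5,0,0,0,0],[0.5,0,0,0,0],[0.5,0,0,0,0],[0.5,0,0,0,0]],
], force=25)

```text
t: 19.55
eef_pos: [0.4395, -0.1543, 0.0223]
ee_rot: [3.141, 0.001, 2.88]
force: [-0.1, 0.5, 6.4]
width: 0.0514
gripper_force: 25.9
```

>>> apply_moves([
  [[0.5,0,0,0.1,0],[0.5,0,0,0.2,0],[0.5,0,0,0.2,0.0466],[0.5,0,0,0.2,0.0466],[0.5,0.122,0.168,0,0.0466],[0.5,0.122,0.168,0,0.0466],[0.5,0.122,0.168,0,0.0466],[0.5,0.122,0.168,0,0.0466],[0.5,0.122,0.168,0,0.0466],[0.5,0.122,0.168,0,0.0466],[0.5,0.122,0.168,0,0.0466],[0.5,0.122,0.168,0,0.0466]],
])

```text
t: 20.75
eef_pos: [0.6344, 0.1161, 0.1613]
ee_rot: [3.141, -0.0, -1.934]
force: [0.6, -1.2, -0.2]
width: 0.0516
gripper_force: 25.0
```

>>> apply_moves([
  [[0.5,0,0,0,0.0466],[0.5,0,0,0,0.0466],[0.5,0,0,0,0],[0.5,0,0,0,0]],
])

```text
t: 21.15
eef_pos: [0.6337, 0.1145, 0.1614]
ee_rot: [3.141, -0.0, -1.651]
force: [0.1, 0.4, 0.1]
width: 0.0513
gripper_force: 25.0
```

```bash
python3 - <<'E'
from h import *
f=grab('wrist')
cv2.imwrite('pics/v8.png',cv2.resize(f['image'][150:350,190:450],None,fx=3,fy=3,interpolation=cv2.INTER_CUBIC))
s=arm.get_state(); p=s['eef_pos'];print(p,s['ee_rot'],s['width'],f['mtx'])
print(px('wrist',[p+[0,0,-.019],[.6351,.1158,.108]]))
E
```

```text
[0.63371613 0.11435427 0.16158078] [ 3.14122258e+00 -8.85428178e-05 -1.65125623e+00] 0.05164030559587518 [[296.09150243   0.         317.77461074]
 [  0.         296.09150243 195.9426247 ]
 [  0.           0.           1.        ]]
[[315.70938718 249.0169801 ]
 [314.15314924 227.68721518]]
```

View pics/v8.png

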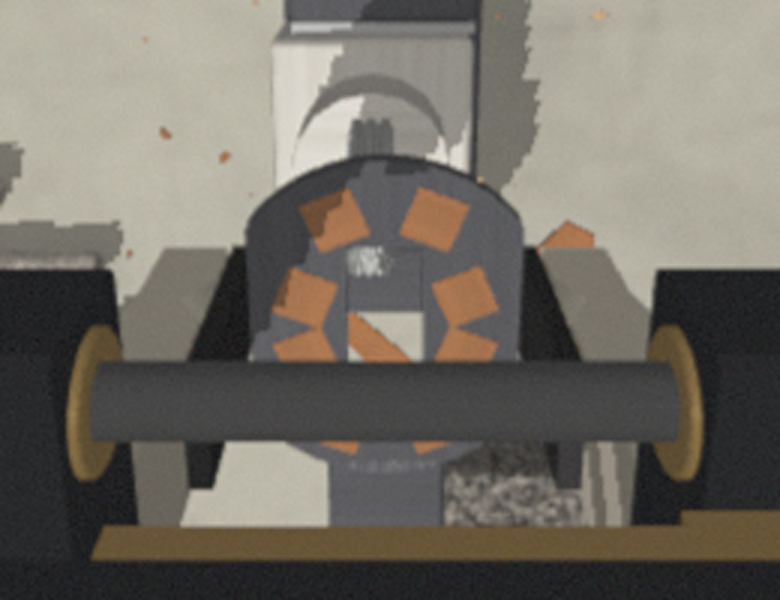

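```bash
python3 - <<'E'
from h import *
np.set_printoptions(precision=4,suppress=True)
c=lambda u,v:(190+u/3,150+v/3)
t=np.array([.63372,.11435]);e=np.array([.0747,.9972]);n=np.array([-e[1],e[0]])
P=[('slotL',347,252,.1453),('slotR',423,252,.1453),('slotnear',385,247,.1453),('rimnear',383,157,.1453),('flatL',248,235,.1453),('flatR',521,235,.1453),('keybaseL',350,121,.067),('keybaseR',393,121,.067),('tipL',348,264,.108),('tipR',390,264,.108),('tipfar',368,278,.108),('shL',293,175,.067),('shR',450,175,.067),('shnear',375,93,.067)]
p=w('wrist',[c(a,b) for _,a,b,_ in P],[q[3] for q in P])
for a,q in zip(P,p): print(a[0],q,((q[:2]-t)@e).round(4),((q[:2]-t)@n).round(4))
E
```

```text
slotL [0.6384 0.1032 0.1453] -0.0108 -0.0055
slotR [0.6243 0.1044 0.1453] -0.0106 0.0087
slotnear [0.6313 0.1028 0.1453] -0.0117 0.0016
rimnear [0.6302 0.0852 0.1453] -0.0294 0.0013
flatL [0.6564 0.0983 0.1453] -0.0143 -0.0238
flatR [0.6059 0.1024 0.1453] -0.0139 0.0268
keybaseL [0.6403 0.1003 0.067 ] -0.0135 -0.0076
keybaseR [0.6287 0.1012 0.067 ] -0.0134 0.004
tipL [0.6415 0.1231 0.108 ] 0.0093 -0.0071
tipR [0.6317 0.1239 0.108 ] 0.0094 0.0027
tipfar [0.6371 0.1271 0.108 ] 0.0129 -0.0024
shL [0.6573 0.1144 0.067 ] 0.0018 -0.0235
shR [0.6143 0.1179 0.067 ] 0.0021 0.0196
shnear [0.6329 0.0931 0.067 ] -0.0213 -0.0008
```

>>> apply_moves([
  [[0.5,0.017,-0.0165,0,0],[0.5,0,0,0,0],[0.5,0,0,-0.08,0],[0.5,0,0,-0.04,0],[0.5,0,0,-0.03,0],[0.5,0,0,-0.03,0],[0.5,0,0,0,0]],
])

```text
t: 21.9
eef_pos: [0.637, 0.1111, 0.1249]
ee_rot: [3.14, -0.001, -1.647]
force: [0.1, 0.0, -0.7]
width: 0.0517
gripper_force: 25.0
```

>>> apply_moves([
  [[0.5,0,0,-0.02,0],[0.5,0,0,-0.02,0],[0.5,0,0,0,0]],
])

```text
t: 22.2
eef_pos: [0.637, 0.1111, 0.1172]
ee_rot: [3.141, -0.0, -1.647]
force: [0.4, -1.0, -2.4]
width: 0.0511
gripper_force: 25.0
```

>>> apply_moves([
  [[0.5,0,0,-0.04,0],[0.5,0,0,-0.04,0],[0.5,0,0,-0.03,0],[0.5,0,0,-0.02,0],[0.5,0,0,0,0],[0.5,0,0,0,0]],
])

```text
t: 22.8
eef_pos: [0.6371, 0.1112, 0.0914]
ee_rot: [3.141, -0.0, -1.647]
force: [-0.8, -1.8, -2.3]
width: 0.0514
gripper_force: 25.0
```

>>> apply_moves([
  [[0.5,0,0,-0.009,0],[0.5,0,0,0,0],[-0.5,0,0,0,0],[-0.5,0,0,0,0],[-0.5,0,0,0,0],[-0.5,0,0,0,0],[-0.5,0,0,0.1,0],[-0.5,0,0,0.2,0],[-0.5,0,0,0.25,0],[-1,0,0,0.2,0.0456]],
])

```text
t: 23.8
eef_pos: [0.6377, 0.1114, 0.2428]
ee_rot: [-3.14, 0.0, -1.502]
force: [0.4, 0.5, -0.2]
width: 0.0698
gripper_force: 0.0
```

>>> apply_moves([
  [[-1,-0.12,-0.062,0,0.0456],[-1,-0.12,-0.062,0,0.0456],[-1,-0.12,-0.062,0,0.0456],[-1,-0.12,-0.062,0,0.0456],[-1,-0.12,-0.062,0,0.0456],[-1,-0.12,-0.062,0,0.0456],[-1,-0.12,-0.062,0,0.0456],[-1,-0.12,-0.062,0,0.0456],[-1,0,0,-0.1,0.0456],[-1,0,0,-0.2,0.0456],[-1,0,0,-0.15,0.0456],[-1,0,0,0,0.0456]],
])

```text
t: 25.0
eef_pos: [0.4428, 0.0113, 0.1465]
ee_rot: [3.141, 0.006, 0.221]
force: [-0.2, 0.1, -0.2]
width: 0.0875
gripper_force: 0.0
```

>>> apply_moves([
  [[-1,0,0,0,0],[-1,0,0,0,0]],
])

```text
t: 25.2
eef_pos: [0.4459, 0.0123, 0.1505]
ee_rot: [-3.141, -0.001, 0.211]
force: [-0.2, 0.2, 0.6]
width: 0.0876
gripper_force: 0.0
```

```bash
python3 -c "
from h import *
plates()"
```

```text
C [0.4474 0.013 ] yaw 0.217 tab 0.231 r 0.052 d [0.0015 0.0007] px 318 186
C [0.4448 0.1507] yaw 1.903 tab 1.833 r 0.054 d [-0.0012  0.1383] px 178 160
C [0.4299 0.281 ] yaw -0.276 tab -0.343 r 0.053 d [-0.0161  0.2686] px 40 147
[0.4459 0.0124 0.1506] [-3.141e+00 -2.000e-03  2.120e-01]
```

>>> apply_moves([
  [[-1,0.005,0.002,-0.2,0.003],[-1,0,0,-0.2,0],[-1,0,0,-0.15,0],[-1,0,0,-0.08,0],[-1,0,0,0,0],[-1,0,0,0,0],[0.5,0,0,0,0],[0.5,0,0,0,0],[0.5,0,0,0,0],[0.5,0,0,0,0],[0.5,0,0,0,0],[0.5,0,0,0,0]],
], force=25)

```text
t: 26.45
eef_pos: [0.4464, 0.0126, 0.024]
ee_rot: [-3.142, -0.0, 0.225]
force: [-0.1, 0.4, 2.1]
width: 0.0515
gripper_force: 25.0
```

>>> apply_moves([
  [[0.5,0,0,0.1,0],[0.5,0,0,0.2,0],[0.5,0,0,0.2,-0.0458],[0.5,0,0,0.2,-0.0458],[0.5,0.119,0.0625,0,-0.0458],[0.5,0.119,0.0625,0,-0.0458],[0.5,0.119,0.0625,0,-0.0458],[0.5,0.119,0.0625,0,-0.0458],[0.5,0.119,0.0625,0,-0.0458],[0.5,0.119,0.0625,0,-0.0458],[0.5,0.119,0.0625,0,-0.0458],[0.5,0.119,0.0625,0,-0.0458]],
])

```text
t: 27.65
eef_pos: [0.6374, 0.1129, 0.1633]
ee_rot: [3.141, 0.0, -1.22]
force: [0.2, 0.6, -0.7]
width: 0.0515
gripper_force: 25.0
```

>>> apply_moves([
  [[0.5,0,0,0,-0.0458],[0.5,0,0,0,-0.0458],[0.5,0,0,0,-0.0458],[0.5,0,0,0,0],[0.5,0,0,0,0]],
])

```text
t: 28.15
eef_pos: [0.6365, 0.1124, 0.1636]
ee_rot: [3.141, -0.0, -1.641]
force: [0.3, 1.2, -0.4]
width: 0.0514
gripper_force: 25.0
```

```bash
python3 - <<'E'
from h import *
f=grab('wrist')
cv2.imwrite('pics/v9.png',cv2.resize(f['image'][150:350,190:450],None,fx=3,fy=3,interpolation=cv2.INTER_CUBIC))
s=arm.get_state(); p=s['eef_pos'];print(p,s['ee_rot'],s['width'])
E
```

```text
[0.6366049  0.112441   0.16371122] [ 3.14124147e+00 -1.24522448e-04 -1.64171043e+00] 0.05151304894509227
```

View pics/v9.png

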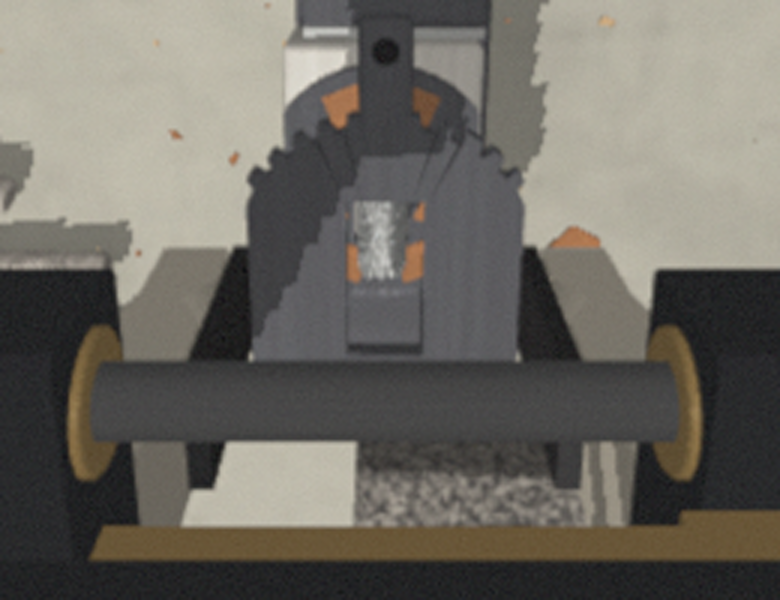

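```bash
python3 - <<'E'
from h import *
np.set_printoptions(precision=4,suppress=True)
c=lambda u,v:(190+u/3,150+v/3)
t=np.array([.6366,.1124]);e=np.array([.0747,.9972]);n=np.array([-e[1],e[0]])
P=[('slotL',347,240,.1456),('slotR',424,240,.1456),('slotnear',385,200,.1456),('slotfarTop',385,352,.1456),('slotfarBot',385,346,.1396),('tipL',355,240,.108),('tipR',402,240,.108),('tipfar',378,284,.108),('disc L',285,120,.073),('disc R',485,120,.073),('disc near',385,67,.073),]
p=w('wrist',[c(a,b) for _,a,b,_ in P],[q[3] for q in P])
for a,q in zip(P,p): print(a[0],q,((q[:2]-t)@e).round(4),((q[:2]-t)@n).round(4))
E
```

```text
slotL [0.6414 0.0997 0.1456] -0.0124 -0.0057
slotR [0.6269 0.1007 0.1456] -0.0124 0.0088
slotnear [0.6337 0.0921 0.1456] -0.0204 0.0014
slotfarTop [0.6359 0.1239 0.1456] 0.0114 0.0015
slotfarBot [0.6361 0.1261 0.1396] 0.0136 0.0016
tipL [0.6423 0.1162 0.108 ] 0.0042 -0.0054
tipR [0.6313 0.117  0.108 ] 0.0042 0.0056
tipfar [0.6378 0.1279 0.108 ] 0.0156 -0.0
disc L [0.6603 0.0957 0.073 ] -0.0148 -0.0249
disc R [0.6074 0.0996 0.073 ] -0.015 0.0282
disc near [0.6328 0.0833 0.073 ] -0.0293 0.0016
```

>>> apply_moves([
  [[0.5,0.008,0.0375,0,0],[0.5,0,0,0,0],[0.5,0,0,-0.1,0],[0.5,0,0,-0.04,0],[0.5,0,0,-0.03,0],[0.5,0,0,-0.02,0],[0.5,0,0,0,0]],
])

```text
t: 28.9
eef_pos: [0.6382, 0.1199, 0.1256]
ee_rot: [3.141, -0.0, -1.645]
force: [-0.1, -0.3, -0.9]
width: 0.0511
gripper_force: 25.0
```

>>> apply_moves([
  [[0.5,0,0,-0.02,0],[0.5,0,0,-0.02,0],[0.5,0,0,0,0]],
])

```text
t: 29.2
eef_pos: [0.6381, 0.1196, 0.1174]
ee_rot: [3.141, -0.0, -1.646]
force: [1.6, -2.6, -1.4]
width: 0.0512
gripper_force: 25.0
```

>>> apply_moves([
  [[0.5,0,0,-0.03,0],[0.5,0,0,-0.03,0],[0.5,0,0,-0.02,0],[0.5,0,0,-0.015,0],[0.5,0,0,0,0],[0.5,0,0,0,0]],
])

```text
t: 29.8
eef_pos: [0.638, 0.1198, 0.0984]
ee_rot: [3.141, -0.0, -1.646]
force: [0.3, -4.6, -2.1]
width: 0.0513
gripper_force: 25.0
```

>>> apply_moves([
  [[0.5,0,0,-0.008,0],[0.5,0,0,0,0],[-0.5,0,0,0,0],[-0.5,0,0,0,0],[-0.5,0,0,0,0],[-0.5,0,0,0,0],[-0.5,0,0,0.1,0],[-0.5,0,0,0.2,0],[-0.5,0,0,0.25,0],[-1,0,0,0.2,-0.046]],
])

```text
t: 30.8
eef_pos: [0.6388, 0.1203, 0.2503]
ee_rot: [-3.14, 0.001, -1.79]
force: [0.4, 0.7, -0.4]
width: 0.0695
gripper_force: 0.0
```

>>> apply_moves([
  [[-1,-0.13,0.1,0,-0.046],[-1,-0.13,0.1,0,-0.046],[-1,-0.13,0.1,0,-0.046],[-1,-0.13,0.1,0,-0.046],[-1,-0.13,0.1,0,-0.046],[-1,-0.13,0.1,0,-0.046],[-1,-0.13,0.1,0,-0.046],[-1,-0.13,0.1,0,-0.046],[-1,0,0,0,-0.046],[-1,0,0,-0.1,-0.046],[-1,0,0,-0.15,-0.046],[-1,0,0,-0.15,0]],
])

```text
t: 32.0
eef_pos: [0.4304, 0.2807, 0.1672]
ee_rot: [3.139, 0.001, 2.899]
force: [-0.2, 0.2, -0.1]
width: 0.088
gripper_force: 0.0
```

>>> apply_moves([
  [[-1,0,0,0,0],[-1,0,0,0,0],[-1,0,0,0,0]],
])

```text
t: 32.3
eef_pos: [0.4312, 0.2808, 0.169]
ee_rot: [3.139, 0.001, 2.904]
force: [0.3, 0.0, 0.5]
width: 0.0874
gripper_force: 0.0
```

```bash
python3 -c "
from h import *
plates(); print(arm.get_state()['q'])"
```

```text
C [0.4273 0.2814] yaw -0.264 tab -0.241 r 0.053 d [-0.0038  0.0006] px 317 182
C [0.4433 0.4081] yaw -1.903 tab -1.889 r 0.056 d [0.0122 0.1272] px 439 168
[0.4311 0.2808 0.1691] [3.139e+00 1.000e-03 2.904e+00]
[ 9.59647277e-01  1.63027555e-01 -4.51789942e-01  5.06547010e-04
 -9.53170517e-01 -2.76830150e+00]
```

>>> apply_moves([
  [[-1,-0.005,0,-0.2,-0.004],[-1,0,0,-0.2,0],[-1,0,0,-0.2,0],[-1,0,0,-0.12,0],[-1,0,0,0,0],[-1,0,0,0,0],[0.5,0,0,0,0],[0.5,0,0,0,0],[0.5,0,0,0,0],[0.5,0,0,0,0],[0.5,0,0,0,0],[0.5,0,0,0,0]],
], force=25)

```text
t: 33.55
eef_pos: [0.4295, 0.2802, 0.0235]
ee_rot: [3.141, 0.0, 2.891]
force: [0.3, -0.0, 1.6]
width: 0.0516
gripper_force: 25.0
```

>>> apply_moves([
  [[0.5,0,0,0.1,0],[0.5,0,0,0.2,0],[0.5,0,0,0.2,0.0463],[0.5,0,0,0.21,0.0463],[0.5,0.13,-0.103,0,0.0463],[0.5,0.13,-0.103,0,0.0463],[0.5,0.13,-0.103,0,0.0463],[0.5,0.13,-0.103,0,0.0463],[0.5,0.13,-0.103,0,0.0463],[0.5,0.13,-0.103,0,0.0463],[0.5,0.13,-0.103,0,0.0463],[0.5,0.13,-0.103,0,0.0463]],
])

```text
t: 34.75
eef_pos: [0.638, 0.1141, 0.1648]
ee_rot: [3.141, -0.001, -1.932]
force: [-0.4, -0.2, -0.9]
width: 0.0516
gripper_force: 25.0
```

>>> apply_moves([
  [[0.5,0,0,0,0.0463],[0.5,0,0,0,0.0463],[0.5,0,0,0,0],[0.5,0,0,0,0]],
])

```text
t: 35.15
eef_pos: [0.637, 0.1151, 0.165]
ee_rot: [3.141, -0.0, -1.651]
force: [0.1, 0.3, -1.0]
width: 0.0511
gripper_force: 25.0
```

```bash
python3 - <<'E'
from h import *
f=grab('wrist')
cv2.imwrite('pics/v10.png',cv2.resize(f['image'][150:350,190:450],None,fx=3,fy=3,interpolation=cv2.INTER_CUBIC))
s=arm.get_state(); p=s['eef_pos'];print(p,s['ee_rot'],s['width'])
g=cv2.cvtColor(f['image'],cv2.COLOR_BGR2GRAY)
print(list(enumerate(g[192:272,309:327].mean(1).round().astype(int),192)))
r=px('wrist',[[*(p[:2]+np.array([.0747,.9972])*k),p[2]-.0175] for k in(-.033,-.0165,.0165)]);print(r)
E
```

```text
[0.63706365 0.11528631 0.16511654] [ 3.14112581e+00 -1.98026612e-04 -1.65067640e+00] 0.05125814254930989
[(192, np.int64(104)), (193, np.int64(104)), (194, np.int64(93)), (195, np.int64(68)), (196, np.int64(55)), (197, np.int64(61)), (198, np.int64(64)), (199, np.int64(64)), (200, np.int64(64)), (201, np.int64(71)), (202, np.int64(76)), (203, np.int64(77)), (204, np.int64(77)), (205, np.int64(84)), (206, np.int64(91)), (207, np.int64(93)), (208, np.int64(93)), (209, np.int64(93)), (210, np.int64(94)), (211, np.int64(94)), (212, np.int64(95)), (213, np.int64(96)), (214, np.int64(99)), (215, np.int64(100)), (216, np.int64(102)), (217, np.int64(104)), (218, np.int64(107)), (219, np.int64(108)), (220, np.int64(110)), (221, np.int64(106)), (222, np.int64(99)), (223, np.int64(95)), (224, np.int64(94)), (225, np.int64(107)), (226, np.int64(124)), (227, np.int64(130)), (228, np.int64(126)), (229, np.int64(134)), (230, np.int64(141)), (231, np.int64(142)), (232, np.int64(139)), (233, np.int64(137)), (234, np.int64(138)), (235, np.int64(140)), (236, np.int64(140)), (237, np.int64(130)), (238, np.int64(107)), (239, np.int64(93)), (240, np.int64(93)), (241, np.int64(93)), (242, np.int64(93)), (243, np.int64(93)), (244, np.int64(94)), (245, np.int64(94)), (246, np.int64(94)), (247, np.int64(94)), (248, np.int64(93)), (249, np.int64(93)), (250, np.int64(93)), (251, np.int64(93)), (252, np.int64(94)), (253, np.int64(94)), (254, np.int64(94)), (255, np.int64(94)), (256, np.int64(96)), (257, np.int64(98)), (258, np.int64(96)), (259, np.int64(93)), (260, np.int64(92)), (261, np.int64(95)), (262, np.int64(119)), (263, np.int64(135)), (264, np.int64(138)), (265, np.int64(140)), (266, np.int64(144)), (267, np.int64(147)), (268, np.int64(150)), (269, np.int64(145)), (270, np.int64(107)), (271, np.int64(60))]
[[315.27533144 195.69835881]
 [315.55244647 223.95798939]
 [316.06025281 275.74305484]]
```

View pics/v10.png

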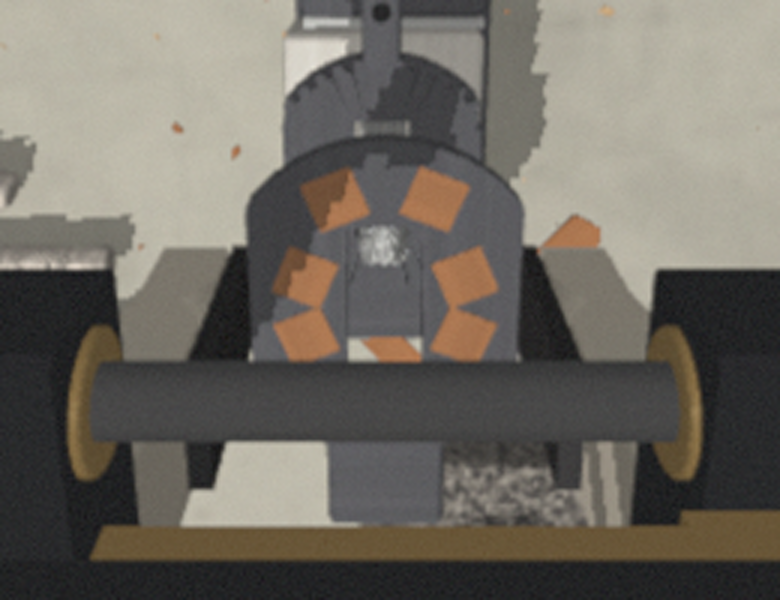

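>>> apply_moves([
  [[0.5,0.0035,-0.0025,0,0.0015],[0.5,0,0,0,0],[0.5,0,0,-0.1,0],[0.5,0,0,-0.05,0],[0.5,0,0,-0.03,0],[0.5,0,0,-0.03,0],[0.5,0,0,-0.02,0],[0.5,0,0,0,0]],
])

```text
t: 36.0
eef_pos: [0.6378, 0.1145, 0.1188]
ee_rot: [3.141, -0.0, -1.642]
force: [-0.0, -0.6, -2.1]
width: 0.0515
gripper_force: 25.0
```

>>> apply_moves([
  [[0.5,0,0,-0.025,0],[0.5,0,0,-0.025,0],[0.5,0,0,-0.02,0],[0.5,0,0,0,0]],
])

```text
t: 36.4
eef_pos: [0.6377, 0.1146, 0.1045]
ee_rot: [3.141, -0.0, -1.642]
force: [-1.0, -1.9, -2.4]
width: 0.0513
gripper_force: 25.0
```

>>> apply_moves([
  [[0.5,0,0,-0.009,0],[0.5,0,0,0,0],[-0.5,0,0,0,0],[-0.5,0,0,0,0],[-0.5,0,0,0,0],[-0.5,0,0,0,0],[-0.5,0,0,0.1,0],[-0.5,0,0,0.2,0],[-0.5,0,0,0.25,0],[-1,0,0,0.2,0.0436],[-1,0,0,0,0.0436]],
])

```text
t: 37.5
eef_pos: [0.641, 0.1154, 0.2612]
ee_rot: [-3.13, 0.001, -1.362]
force: [-0.3, -0.1, 0.2]
width: 0.0765
gripper_force: 0.0
```

>>> apply_moves([
  [[-1,-0.1,-0.1915,0,0.0436],[-1,-0.1,-0.1915,0,0.0436],[-1,-0.1,-0.1915,0,0.0436],[-1,-0.1,-0.1915,0,0.0436],[-1,-0.1,-0.1915,0,0.0436],[-1,-0.1,-0.1915,0,0.0436],[-1,-0.1,-0.1915,0,0.0436],[-1,-0.1,-0.1915,0,0.0436],[-1,-0.1,-0.1915,0,0.0436],[-1,-0.1,-0.1915,0,0.0436],[-1,0,0,-0.15,0],[-1,0,0,-0.2,0]],
])

```text
t: 38.7
eef_pos: [0.439, -0.2696, 0.1849]
ee_rot: [3.14, -0.006, -0.002]
force: [0.8, 0.3, -0.7]
width: 0.0878
gripper_force: 0.0
```

>>> apply_moves([
  [[-1,0,0,0,0],[-1,0,0,0,0],[-1,0,0,0,0]],
])

```text
t: 39.0
eef_pos: [0.4396, -0.2681, 0.1855]
ee_rot: [3.14, -0.002, 0.001]
force: [0.8, -0.2, 0.1]
width: 0.0875
gripper_force: 0.0
```

```bash
python3 -c "
from h import *
plates(); print(arm.get_state()['q'])"
```

```text
C [ 0.4388 -0.2697] yaw -0.059 tab -0.019 r 0.051 d [-0.0009 -0.0017] px 320 180
C [ 0.5976 -0.0722] yaw 1.489 tab 1.889 r 0.123 d [0.1579 0.1959] px 112 18
[ 0.4397 -0.268   0.1856] [ 3.141e+00 -3.000e-03  1.000e-03]
[-1.65365475e-01  1.46483231e-01 -4.29377769e-01  6.52324737e-04
 -9.91851866e-01  1.73708398e+00]
```

>>> apply_moves([
  [[-1,0.01,-0.0085,-0.2,-0.009],[-1,0,0,-0.2,0],[-1,0,0,-0.2,0],[-1,0,0,-0.15,0],[-1,0,0,-0.055,0],[-1,0,0,0,0],[0.5,0,0,0,0],[0.5,0,0,0,0],[0.5,0,0,0,0],[0.5,0,0,0,0],[0.5,0,0,0,0],[0.5,0,0,0,0]],
], force=25)

```text
t: 40.25
eef_pos: [0.4404, -0.2697, 0.0227]
ee_rot: [3.142, -0.0, -0.028]
force: [-0.8, 0.5, 3.2]
width: 0.0517
gripper_force: 25.0
```

>>> apply_moves([
  [[0.5,0,0,0.1,0],[0.5,0,0,0.2,0],[0.5,0,0,0.21,-0.0429],[0.5,0,0,0.2,-0.0429],[0.5,0.0987,0.1925,0,-0.0429],[0.5,0.0987,0.1925,0,-0.0429],[0.5,0.0987,0.1925,0,-0.0429],[0.5,0.0987,0.1925,0,-0.0429],[0.5,0.0987,0.1925,0,-0.0429],[0.5,0.0987,0.1925,0,-0.0429],[0.5,0.0987,0.1925,0,-0.0429],[0.5,0.0987,0.1925,0,-0.0429]],
])

```text
t: 41.45
eef_pos: [0.5984, 0.04, 0.1643]
ee_rot: [3.141, 0.0, -1.381]
force: [1.0, 0.1, -0.9]
width: 0.0516
gripper_force: 25.0
```

>>> apply_moves([
  [[0.5,0.0987,0.1925,0,-0.0429],[0.5,0.0987,0.1925,0,-0.0429],[0.5,0,0,0,0],[0.5,0,0,0,0],[0.5,0,0,0,0]],
])

```text
t: 41.95
eef_pos: [0.637, 0.1148, 0.164]
ee_rot: [3.14, -0.001, -1.645]
force: [0.1, -0.2, -0.7]
width: 0.0514
gripper_force: 25.0
```

```bash
python3 - <<'E'
from h import *
np.set_printoptions(precision=4,suppress=True,linewidth=200)
f=grab('wrist','v11.png')
s=arm.get_state(); p=s['eef_pos'];print(p,s['ee_rot'],s['width'])
g=cv2.cvtColor(f['image'],cv2.COLOR_BGR2GRAY)
print('rows',[(i+195,int(v)) for i,v in enumerate(g[195:272,309:327].mean(1))])
for r in (225,232,240): print(r,[(i,int(g[r,i])) for i in range(300,336)])
e=np.array([.0747,.9972])
print(px('wrist',[[*(p[:2]+e*k),p[2]-.0167] for k in(-.033,-.0165,.0165)]),px('wrist',[[.6375,.1156,.108],[*(np.array([.6375,.1156])+.0123*e),.108]]))
E
```

```text
[0.6371 0.1145 0.1643] [ 3.1409 -0.0003 -1.6453] 0.05139465672231919
rows [(195, 63), (196, 64), (197, 64), (198, 64), (199, 64), (200, 64), (201, 64), (202, 65), (203, 64), (204, 64), (205, 65), (206, 78), (207, 90), (208, 94), (209, 94), (210, 93), (211, 94), (212, 93), (213, 93), (214, 94), (215, 94), (216, 93), (217, 94), (218, 94), (219, 93), (220, 93), (221, 93), (222, 93), (223, 94), (224, 100), (225, 117), (226, 126), (227, 131), (228, 132), (229, 127), (230, 129), (231, 138), (232, 139), (233, 138), (234, 137), (235, 140), (236, 145), (237, 146), (238, 141), (239, 125), (240, 110), (241, 107), (242, 106), (243, 104), (244, 103), (245, 102), (246, 100), (247, 96), (248, 95), (249, 101), (250, 106), (251, 106), (252, 99), (253, 94), (254, 94), (255, 93), (256, 93), (257, 93), (258, 93), (259, 93), (260, 93), (261, 94), (262, 94), (263, 94), (264, 96), (265, 98), (266, 96), (267, 94), (268, 92), (269, 87), (270, 70), (271, 56)]
225 [(300, 94), (301, 93), (302, 93), (303, 95), (304, 103), (305, 97), (306, 90), (307, 82), (308, 71), (309, 80), (310, 94), (311, 105), (312, 110), (
[... 506 characters left out ...]
 138), (321, 129), (322, 108), (323, 96), (324, 95), (325, 86), (326, 88), (327, 94), (328, 94), (329, 93), (330, 95), (331, 95), (332, 95), (333, 95), (334, 95), (335, 95)]
240 [(300, 96), (301, 95), (302, 92), (303, 95), (304, 98), (305, 94), (306, 116), (307, 129), (308, 131), (309, 129), (310, 128), (311, 128), (312, 112), (313, 100), (314, 95), (315, 93), (316, 94), (317, 95), (318, 94), (319, 90), (320, 93), (321, 105), (322, 120), (323, 129), (324, 128), (325, 128), (326, 127), (327, 128), (328, 128), (329, 126), (330, 112), (331, 100), (332, 95), (333, 94), (334, 93), (335, 92)]
[[315.4832 195.4502]
 [315.5629 223.903 ]
 [315.7088 276.0162]] [[315.4701 225.3492]
 [315.5166 241.3442]]
```

>>> apply_moves([
  [[0.5,0.0045,0.0035,0,0],[0.5,0,0,0,0],[0.5,0,0,-0.1,0],[0.5,0,0,-0.05,0],[0.5,0,0,-0.03,0],[0.5,0,0,-0.03,0],[0.5,0,0,-0.02,0],[0.5,0,0,0,0]],
])

```text
t: 42.8
eef_pos: [0.6383, 0.1156, 0.1181]
ee_rot: [3.141, -0.001, -1.646]
force: [-0.3, -2.7, -1.6]
width: 0.0517
gripper_force: 25.0
```

>>> apply_moves([
  [[0.5,0,0,-0.02,0],[0.5,0,0,-0.02,0],[0.5,0,0,0,0],[0.5,0,0,0,0]],
])

```text
t: 43.2
eef_pos: [0.6383, 0.1159, 0.1102]
ee_rot: [3.141, -0.0, -1.646]
force: [1.4, -4.1, -2.0]
width: 0.0513
gripper_force: 25.0
```

>>> apply_moves([
  [[0.5,0,0,-0.01,0],[0.5,0,0,0,0],[-0.5,0,0,0,0],[-0.5,0,0,0,0],[-0.5,0,0,0,0],[-0.5,0,0,0,0],[-0.5,0,0,0.1,0],[-0.5,0,0,0.2,0],[-0.5,0,0,0.2,0],[-1,0,-0.2,0.2,0],[-1,-0.05,-0.2,0,0],[-1,0,-0.1,0,0]],
])

```text
t: 44.4
eef_pos: [0.6282, 0.0191, 0.2459]
ee_rot: [-3.139, 0.001, -1.646]
force: [-0.1, -0.6, -1.0]
width: 0.0837
gripper_force: 0.0
```

>>> apply_moves([
  [[-1,0,0,0,0],[-1,0,0,0,0],[-1,0,0,0,0]],
])

```text
t: 44.7
eef_pos: [0.6287, 0.0214, 0.2437]
ee_rot: [3.141, 0.0, -1.645]
force: [-0.5, 0.0, 0.2]
width: 0.0874
gripper_force: 0.0
```

```bash
python3 - <<'E'
from h import *
f=grab('wrist'); g=grab('side')
o=px('side',[[.6355,.1155,.08]])[0]; x,y=map(int,o); print(x,y)
a=cv2.resize(f['image'][140:270,250:400],(400,347),interpolation=cv2.INTER_CUBIC)
b=cv2.resize(g['image'][y-35:y+30,x-38:x+37],(400,347),interpolation=cv2.INTER_CUBIC)
t=grab('top'); c=cv2.resize(t['image'][160:250,180:440],(800,250),interpolation=cv2.INTER_CUBIC)
cv2.imwrite('pics/v12.png',np.vstack([np.hstack([a,b]),c]))
s=arm.get_state(); print(s['eef_pos'],s['ee_rot'])
E
```

```text
319 179
[0.62866013 0.02158782 0.24357864] [ 3.14124601e+00 -1.22423348e-04 -1.64421239e+00]
```

View pics/v12.png

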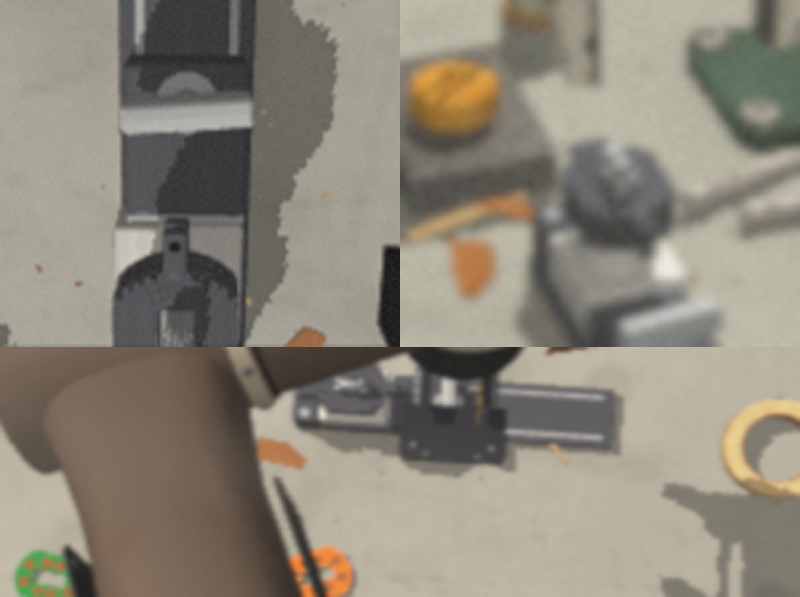

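The stack looks level and seated, with separator tabs toward the sliding jaw and the puck on the slab. A gentle touch on top will confirm the height.

>>> apply_moves([
  [[0.3,0.03,0.2,0,0],[0.3,0.017,0.22,0,0],[0.3,0,0.05,0,0],[0.3,0,0,0,0],[0.3,0,0,0,0],[0.3,0,0,-0.2,0],[0.3,0,0,-0.2,0],[0.3,0,0,-0.15,0],[0.3,0,0,-0.07,0],[0.3,0,0,0,0],[0.3,0,0,0,0]],
])

```text
t: 45.95
eef_pos: [0.6389, 0.1145, 0.1212]
ee_rot: [-3.14, 0.0, -1.645]
force: [-0.2, 0.2, 0.3]
width: 0.0311
gripper_force: 0.0
```

>>> apply_moves([
  [[0.3,0,0,-0.015,0],[0.3,0,0,0,0]],
])

```text
t: 46.15
eef_pos: [0.6385, 0.1149, 0.1181]
ee_rot: [-3.14, 0.001, -1.645]
force: [0.1, 0.8, 0.8]
width: 0.0305
gripper_force: 0.0
```

>>> apply_moves([
  [[0.3,0,0,-0.01,0],[0.3,0,0,0,0]],
])

```text
t: 46.35
eef_pos: [0.638, 0.1148, 0.1152]
ee_rot: [-3.141, 0.0, -1.645]
force: [-0.6, -0.0, -0.1]
width: 0.0305
gripper_force: 0.0
```

>>> apply_moves([
  [[0.3,0,0,-0.008,0],[0.3,0,0,-0.004,0],[0.3,0,0,0,0]],
])

```text
t: 46.65
eef_pos: [0.6381, 0.1148, 0.1133]
ee_rot: [-3.141, -0.0, -1.645]
force: [-2.4, 0.1, 5.7]
width: 0.0307
gripper_force: 3.1
```

>>> apply_moves([
  [[0.3,0,0,-0.006,0],[0.3,0,0,0,0]],
])

```text
t: 46.85
eef_pos: [0.6382, 0.1148, 0.1133]
ee_rot: [-3.14, 0.0, -1.645]
force: [-5.0, 0.4, 13.1]
width: 0.0308
gripper_force: 6.9
```

Contact came at TCP z 0.1133, so the top is at 0.0913 against 0.091 expected. The stack is fully down. I'll retreat and hand in.

>>> apply_moves([
  [[0.3,0,0,0.05,0],[0.3,0,0,0.2,0],[0.3,0,0,0.25,0],[0.3,0,0,0.25,0],[0.3,0,0,0.1,0],[0.3,0,0,0,0],[0.3,0,0,0,0],[0.3,0,0,0,0]],
])

```text
t: 47.65
eef_pos: [0.6373, 0.1145, 0.2798]
ee_rot: [3.139, -0.001, -1.646]
force: [0.2, 0.4, -0.7]
width: 0.0304
gripper_force: 0.0
```

```bash
python3 -c "
from station import arm
print(arm.job_done())"
```

```text
the job is handed in; nothing more can be done
None
```

I handed the job in at about 48 s, but the hand-in returned no verdict: the puck is on the slab, the jaw holds the stand, the screw is at its stop, and all four plates present (two discs, two separators) are fully down in turn, though pushing the jaw also turned the handle to about 0.5 rad, below the 1 rad limit.

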